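# Close the curing pot's lid evenly

### The arm

A 6-joint arm with a two-finger parallel gripper is mounted at the origin on the work surface. World frame = base frame: x ahead of the robot, y to its left, z up, the work surface at z = 0. Lengths are in m, angles in degrees, forces in N, time in s.
With the tool pointing down it reaches from about 0.35 to 0.875 m from the base axis. Payload 4.2 kg.
Tool frame: the origin (TCP) lies at the very end of the fingers, on their centre line; the grasp point (between the pads) lies 19 mm behind it (r.grip_point_offset is the distance from the TCP to the grasp point, in m); z points along the fingers, y is the line along which they close (so a half turn about z gives the same grasp; the last joint's range is limited). The gripper opens to 87 mm and grips with 3 to 60 N. Pads are 19 mm wide; open, the fingers measure 117 mm over their backs; the gripper's body (75 mm by 190 mm) begins 51 mm behind the grasp point.
Start: joints at [86.322, 22.042, 0.453, 0, -68.411, -14.817], TCP at [0.198, 0.593, 0.186] pointing down, gripper open.
Joint ranges: [-179.83, 179.83], [-69.29, 118.12], [-61.27, 80.66], [-181.25, 117.63], [-171.15, -9.14], [-177.46, 177.46]. Speed limits (degrees/s): [159.86, 159.86, 180, 180, 180, 180].

### API

Orientations are given as a 3x3 rotation matrix whose columns are the frame's x, y, z axes.
In Python, from station import r, cams gives the robot as it stands. The module is installed in compiled form; this text tells all that it offers.
- The arm moves only by the shell command python3 -m handwheel 'ROWS'. ROWS is JSON, a list that holds one entry, the list of rows, each a list of 7 numbers: the turn, a rotation vector about the tool's x, y, z in units of 6 degrees (1.0 is 6 degrees), then the shift along the tool's x, y, z in m, then the finger opening in m, from 0 to 0.087. In form: [[[ax, ay, az, x, y, z, jaw], ...]]. A call has 1 to 12 rows; each row shifts and turns the commanded pose from where the row before left it, along the tool's axes as they then stand; what a row does not reach is not made up. A row lasts 1/10 s, in which the tool goes at most 50 mm and 8.59 degrees, less where a joint would pass 70% of its speed; a pose out of reach is approached as far as the arm can. A call with a gripper value outside its range is refused whole. The fingers move at their own pace and stop on an object; the grip force is fixed at half the most. Time passes only in rows, so rows that do not move let the fingers close. It gives the time, the measured TCP pose, the force, the opening and the grip force at its end, in the units of the state.
- r.sense(): the state, without advancing time (a new reading comes with each control period).
- cams.capture(name): name is "scene" or "top" or "wrist"; returns the picture (420x560x3 uint8, red, green, blue); there is no depth.
- cams.get_calibration(name): a dict with "camera_matrix" (3x3 intrinsics, pixels), "rvec" (rotation vector, rad) and "tvec" (3), from world to camera coordinates, as OpenCV has them; the wrist camera has in their place "T_tool_cam" (4x4, takes a point from camera to tool coordinates, whose origin is the TCP and whose axes are the flange's). Camera axes: x right, y down, z forward; pixel columns grow to the right and rows downward; lengths in m; the calibration is good to about 2 mm. The wrist camera is an equidistant fisheye: a pixel r from the principal point sees the ray r / f radians off the axis. A picture is of the moment at which its call begins: read the wrist's pose just before it. get_calibration takes no time and is no camera call.
- r.finish_job(): hands the job in; it is judged then, once.
The state is a dict: "time_s": time; "joints": joint angles; "joint_velocities": joint speeds; "effort": joint torques, N m; "tcp_pos": TCP position; "ee_rot": TCP orientation; "wrist_force": force on the tool from outside, world axes, zero at the start; "moment": the same for the moment, N m; "gripper_width": opening from 0.0 (shut) to 1.0 (fully open); "gripper_force": force on a finger pad.
Only numpy, scipy, OpenCV 4.12 (cv2) and the standard library are available. Lean on these libraries where they do the work, as an engineer would, in place of code of your own. Each camera call takes 0.05 s, during which the arm holds its last target. There are 200 camera calls.

### The job

Close the pressure pot: tighten its four T-bar knobs clockwise, crosswise (after each knob take the one opposite, then the other pair) and in two rounds. In the first round turn each knob only until you feel it just bite; in the second go crosswise again and bring each one to firm, and overtighten none. Then let go, and leave the things around the pot alone.

Things in the scene. Friction and masses are not known exactly. Their poses are not given: they have to be found in the camera images.
- pot: round steel pressure pot with its lid on, fixed on the bench, 216 mm across at the rim, lid's top 127 mm high; a gauge in the middle reaches 151 mm. Origin: centre of its underside, z up. Its four knobs stand on a circle of 80 mm radius about its axis: a towards its +x, b +y, c -x, d -y; a is opposite c and b opposite d; neighbours are 113 mm apart.
- knob_a: black T-bar knob screw: collar 32 mm across and 9 mm high, on it an upright grip bar 44 mm long, 13 mm thick, from 9 to 40 mm above the origin. Origin: on the screw's axis under the collar, 131 mm above the bench; x along the bar, z up. Clockwise from above tightens; its height does not change; it stays where it is left. Knobs b, c, d are alike.
- knob_b: Knob like a. Feel of every knob: at first it runs free and takes 0.06 N m to turn. After 0.1 to 0.7 rad of play, different for each knob and not to be seen, it bites: the turning moment jumps to 0.28 N m and from there climbs by 0.22 N m per rad.
- knob_c: Knob like a. Tightness of every knob: 'just biting' is 0.1 to 0.4 rad past the bite (turning moment 0.30 to 0.37 N m); 'firm' is about 0.75 rad past the bite (0.45 N m; 0.55 to 0.95 rad will do); beyond 1.2 rad (0.54 N m) it is overtightened and harms the seal.
- knob_d: Knob like a. Turning any knob back only runs it free again; its washer stays squashed.
- washer_a: dark spring washer under knob a, 40 mm across; origin under it, on the screw's axis. It does not move while the knob runs free; from the bite on it is squashed, and sinks, by 0.8 mm per rad.
- washer_b: dark spring washer under knob b, 40 mm across; origin under it, on the screw's axis. It does not move while the knob runs free; from the bite on it is squashed, and sinks, by 0.8 mm per rad.
- washer_c: dark spring washer under knob c, 40 mm across; origin under it, on the screw's axis. It does not move while the knob runs free; from the bite on it is squashed, and sinks, by 0.8 mm per rad.
- washer_d: dark spring washer under knob d, 40 mm across; origin under it, on the screw's axis. It does not move while the knob runs free; from the bite on it is squashed, and sinks, by 0.8 mm per rad.
- model: bystander: loose cream plaster jaw model, about 62 x 72 x 30 mm, origin under its base.
- jar: bystander: small closed white jar, 44 mm across, 36 mm high, origin under its base.
- tray: bystander: white ceramic dish 110 x 150 x 14 mm, origin under its base.
Not all that is in view belongs to the job. There is more than one size of the pot; the job needs the larger.

How it is judged (in metres and radians):
On the way:
1. first round done: all four knobs bite (each washer squashed by 0.04 to 0.4 mm) and none is firm yet (distance of washer_a from where it was at the start of the episode between 4e-05 and 0.0004 m and distance of washer_b from where it was at the start of the episode between 4e-05 and 0.0004 m and distance of washer_c from where it was at the start of the episode between 4e-05 and 0.0004 m and distance of washer_d from where it was at the start of the episode between 4e-05 and 0.0004 m), for 0.2 s.
At the end, for the whole second after the job is handed in: each of the four knobs is firm, 0.55 to 0.95 rad past its bite (its washer squashed by 0.44 to 0.76 mm), and at rest; the robot has let go (distance of washer_a from where it was at the start of the episode between 0.00044 and 0.00076 m and distance of washer_b from where it was at the start of the episode between 0.00044 and 0.00076 m and distance of washer_c from where it was at the start of the episode between 0.00044 and 0.00076 m and distance of washer_d from where it was at the start of the episode between 0.00044 and 0.00076 m and angular speed of each of knob_a, knob_b, knob_c, knob_d below 0.05 rad/s); the robot touches nothing.
It fails at once if a knob is overtightened: more than 1.25 rad past its bite (washer squashed by over 1 mm) (distance of any of washer_a, washer_b, washer_c, washer_d from where it was at the start of the episode above 0.001 m).
It fails at once if a knob is tightened well past its bite (over 0.45 rad, washer squashed by over 0.36 mm) while another does not bite yet (under 0.03 mm) ((distance of washer_a from where it was at the start of the episode above 0.00036 m and distance of any of washer_b, washer_c, washer_d from where it was at the start of the episode below 3e-05 m) or (distance of washer_b from where it was at the start of the episode above 0.00036 m and distance of any of washer_a, washer_c, washer_d from where it was at the start of the episode below 3e-05 m) or (distance of washer_c from where it was at the start of the episode above 0.00036 m and distance of any of washer_a, washer_b, washer_d from where it was at the start of the episode below 3e-05 m) or (distance of washer_d from where it was at the start of the episode above 0.00036 m and distance of any of washer_a, washer_b, washer_c from where it was at the start of the episode below 3e-05 m)).
It fails at once if first round not crosswise: two neighbouring knobs bite while neither of the other two does ((distance of each of washer_a, washer_b from where it was at the start of the episode above 4e-05 m and distance of each of washer_c, washer_d from where it was at the start of the episode below 3e-05 m) or (distance of each of washer_b, washer_c from where it was at the start of the episode above 4e-05 m and distance of each of washer_d, washer_a from where it was at the start of the episode below 3e-05 m) or (distance of each of washer_c, washer_d from where it was at the start of the episode above 4e-05 m and distance of each of washer_a, washer_b from where it was at the start of the episode below 3e-05 m) or (distance of each of washer_d, washer_a from where it was at the start of the episode above 4e-05 m and distance of each of washer_b, washer_c from where it was at the start of the episode below 3e-05 m)).
It fails at once if second round not crosswise: two neighbouring knobs are firm while neither of the other two is ((distance of each of washer_a, washer_b from where it was at the start of the episode above 0.0004 m and distance of each of washer_c, washer_d from where it was at the start of the episode below 0.0004 m) or (distance of each of washer_b, washer_c from where it was at the start of the episode above 0.0004 m and distance of each of washer_d, washer_a from where it was at the start of the episode below 0.0004 m) or (distance of each of washer_c, washer_d from where it was at the start of the episode above 0.0004 m and distance of each of washer_a, washer_b from where it was at the start of the episode below 0.0004 m) or (distance of each of washer_d, washer_a from where it was at the start of the episode above 0.0004 m and distance of each of washer_b, washer_c from where it was at the start of the episode below 0.0004 m)).
It fails at once if a bystander is moved by more than 20 mm (distance of any of model, jar, tray from where it was at the start of the episode above 0.02 m).
It also fails if it takes over 72 s, if anything falls off the work surface, if the arm or the gripper's body presses on something with over 40 N, if the wrist force passes 120 N, or if a joint passes its speed limit or range.

## Working session

There is one attempt and no reset: what is moved stays moved. The work goes in short steps, Python scripts to look and compute and a shell command to move; the robot and the scene stay as the last step left them, time stands still between calls to the robot, and variables do not carry over. Pictures are saved under pics/ and viewed, at most 10 in all, crops included, and the job is handed in when it is done.

```bash
mkdir -p pics; python3 - <<'E'
from station import r,cams
import cv2
for n in("scene","top"):
    cv2.imwrite(f"pics/{n}0.png",cams.capture(n)[:,:,::-1])
s=r.sense();print(s)
for n in("scene","top","wrist"):print(n,cams.get_calibration(n))
E
```

```text
{'time_s': 0.1, 'joints': array([ 8.63219540e+01,  2.20871163e+01,  3.88573891e-01, -2.71000562e-02,
       -6.84130403e+01, -1.48162841e+01]), 'joint_velocities': array([-0.09075638, -0.11763139,  0.14424562,  0.11630413,  0.01019805,
        0.11553653]), 'effort': array([ 4.64223303e-04, -3.91687882e+01,  1.87935305e+01,  4.23180968e+00,
        1.34872008e-02, -7.26837879e-05]), 'tcp_pos': array([0.19804298, 0.59214284, 0.18506304]), 'ee_rot': array([[ 9.48299721e-01, -3.17375678e-01, -5.63832754e-04],
       [-3.17376171e-01, -9.48297790e-01, -1.91522084e-03],
       [ 7.31631585e-05,  1.99515047e-03, -9.99998007e-01]]), 'wrist_force': array([-0.16256103, -0.46052516,  0.24396448]), 'moment': array([-0.02598488,  0.06178954, -0.04275868]), 'gripper_force': 0.0, 'gripper_width': 0.9996007990886705}
scene {'camera_matrix': array([[514.90819454,   0.        , 277.42173358],
       [  0.        , 514.90819454, 205.37027612],
       [  0.        ,   0.        ,   1.        ]]), 'rvec': array([ 2.28515996,  1.12049618, -0.35011868]), 'tvec': array([-0.32243844, -0.28772619,  1.64008577])}
top {'camera_matrix': array([[446.76952516,   0.        , 279.12871559],
       [  0.        , 446.76952516, 206.18434492],
       [  0.        ,   0.        ,   1.        ]]), 'rvec': array([ 2.19897327, -2.16930833,  0.06780537]), 'tvec': array([-0.04360736,  0.53678637,  1.22713374])}
wrist {'camera_matrix': array([[325.1922621 ,   0.        , 277.57493995],
       [  0.        , 325.1922621 , 209.31975978],
       [  0.        ,   0.        ,   1.        ]]), 'T_tool_cam': array([[ 5.84069932e-04, -9.55349180e-01, -2.95478600e-01,
         8.05101952e-02],
       [ 9.99999513e-01,  7.93013458e-04, -5.87301785e-04,
        -7.44483974e-04],
       [ 7.95396785e-04, -2.95478113e-01,  9.55349178e-01,
        -1.99190800e-01],
       [ 0.00000000e+00,  0.00000000e+00,  0.00000000e+00,
         1.00000000e+00]])}
```

View pics/top0.png

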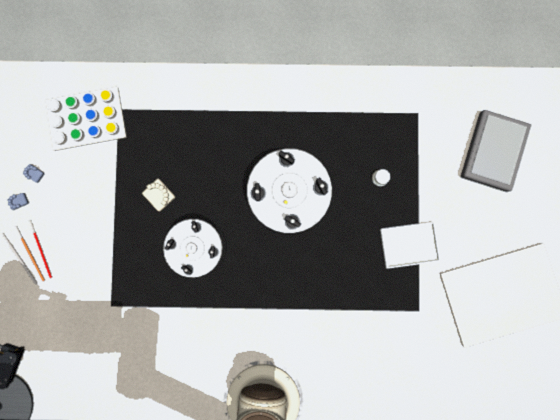

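View pics/scene0.png

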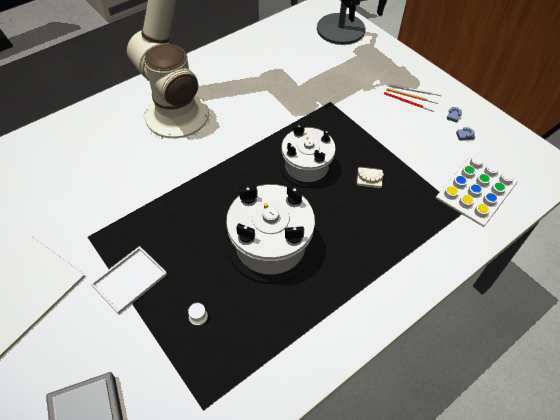

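Two pots are in the top view: large at (289,190), about 86 px across, and small at (192,248), about 60 px. The large one matches the 216 mm description. I'll confirm it with an enlarged crop.

```bash
cat >h.py <<'E'
from station import r,cams
import cv2,numpy as np
def pix2w(n,uv,z):
    c=cams.get_calibration(n);R,_=cv2.Rodrigues(c["rvec"]);K=c["camera_matrix"]
    d=R.T@np.linalg.inv(K)@np.array([*uv,1.]);o=-R.T@c["tvec"].ravel()
    return o+d*(z-o[2])/d[2]
def w2pix(n,p):
    c=cams.get_calibration(n);return cv2.projectPoints(np.array(p,float).reshape(-1,3),c["rvec"],c["tvec"],c["camera_matrix"],None)[0][:,0]
E
python3 - <<'E'
from h import *
im=cv2.imread("pics/top0.png");c=im[140:240,239:339]
cv2.imwrite("pics/crop0.png",cv2.resize(c,(600,600),interpolation=cv2.INTER_CUBIC))
for uv in((289,190),(192,248)):print(pix2w("top",uv,.127))
p=pix2w("top",(289,190),.127);print(w2pix("top",[p+[.108,0,0],p-[.108,0,0],p+[0,.108,0]]))
c=cams.get_calibration("top");R,_=cv2.Rodrigues(c["rvec"]);print(-R.T@c["tvec"])
E
```

```text
[ 0.57162144 -0.06157367  0.127     ]
[0.42098891 0.18191852 0.127     ]
[[289.51632357 148.10108711]
 [288.47700644 232.44017267]
 [246.6507263  189.44312393]]
[ 0.45306937 -0.04397195  1.26043367]
```

View pics/crop0.png

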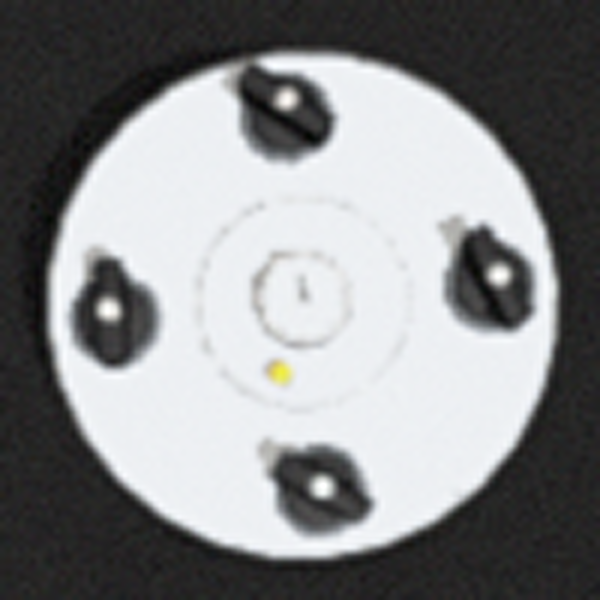

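```bash
cat >>h.py <<'E'
def yaw(s): return np.degrees(np.arctan2(s["ee_rot"][1,0],s["ee_rot"][0,0]))
def delta(p,phi=None):
    """shift in present tool axes to p (do first), then turn az units to bar heading phi deg (mod 180)"""
    s=r.sense();d=s["ee_rot"].T@(np.array(p)-s["tcp_pos"])
    out=["pos",s["tcp_pos"].round(4).tolist(),"yaw",round(yaw(s),2),"shift",d.round(4).tolist()]
    if phi is not None:
        t=(yaw(s)-phi+90)%180-90; out+=["az",round(t/6,3),"j6",s["joints"][5].round(1)]
    # tilt error as a rotation vector (tool axes) that makes z straight down
    z=s["ee_rot"].T@np.array([0,0,-1.]); out+=["tilt units",(np.degrees(np.cross([0,0,1],z))/6).round(3).tolist()]
    return out
E
python3 - <<'E'
from h import *
f=lambda x,y:((x+.5)/6-.5+239,(y+.5)/6-.5+140)
D=dict(T=[(286,98),(247,75),(325,132)],R=[(499,274),(480,235),(517,322)],B=[(322,486),(283,462),(365,510)],L=[(107,309),(107,265),(113,360)])
for k,v in D.items():
    q=[pix2w("top",f(*a),.171) for a in v];e=q[2]-q[1]
    print(k,q[0][:2].round(4),((q[1]+q[2])/2)[:2].round(4),np.hypot(*e[:2]).round(4),(np.degrees(np.arctan2(e[1],e[0]))%180).round(1))
print(delta([.57,-.062,.26]))
E
```

```text
T [ 0.6513 -0.0531] [ 0.649  -0.0531] 0.0398 54.3
R [ 0.5798 -0.141 ] [ 0.5779 -0.1408] 0.0387 23.4
B [ 0.4922 -0.0697] [ 0.4922 -0.0705] 0.0386 60.4
L [0.5633 0.0189] [0.5619 0.0177] 0.0391 4.6
['pos', [0.198, 0.5921, 0.1851], 'yaw', np.float64(-18.5), 'shift', [0.5603, 0.5024, -0.0739], 'tilt units', [0.019, -0.001, 0.0]]
```

```bash
python3 -m handwheel '[[[0,0,0,0.035,0.0314,-0.02,0.087],[0,0,0,0.035,0.0314,-0.02,0.087],[0,0,0,0.035,0.0314,-0.02,0.05],[0,0,0,0.035,0.0314,-0.014,0.05],[0,0,0,0.035,0.0314,0,0.05],[0,0,0,0.035,0.0314,0,0.05],[0,0,0,0.035,0.0314,0,0.05],[0,0,0,0.035,0.0314,0,0.05]]]'; python3 -m handwheel '[[[0,0,0,0.035,0.0314,0,0.05],[0,0,0,0.035,0.0314,0,0.05],[0,0,0,0.035,0.0314,0,0.05],[0,0,0,0.035,0.0314,0,0.05],[0,0,0,0.035,0.0314,0,0.05],[0,0,0,0.035,0.0314,0,0.05],[0,0,0,0.035,0.0314,0,0.05],[0,0,0,0.035,0.0314,0,0.05],[0,0,0,0,0,0,0.05],[0,0,0,0,0,0,0.05]]]'
python3 - <<'E'
from h import *
s=r.sense();np.savez("w1.npz",p=s["tcp_pos"],R=s["ee_rot"])
cv2.imwrite("pics/w1.png",cams.capture("wrist")[:,:,::-1])
print(s["time_s"],delta([.57,-.062,.26]),s["joints"].round(1),s["effort"],s["moment"])
E
```

```text
time_s: 0.9
tcp_pos: [0.3828, 0.2663, 0.2586]
ee_rot: [[0.949, -0.317, -0.0], [-0.317, -0.949, 0.0], [-0.0, 0.0, -1.0]]
wrist_force: [0.5, 1.0, 0.2]
gripper_width: 0.598
gripper_force: 0.0
time_s: 1.9
tcp_pos: [0.5682, -0.0598, 0.2576]
ee_rot: [[0.948, -0.32, -0.002], [-0.32, -0.948, 0.0], [-0.002, 0.001, -1.0]]
wrist_force: [0.2, 0.6, 0.1]
gripper_width: 0.574
gripper_force: 0.0
1.9 ['pos', [0.568, -0.0588, 0.2581], 'yaw', np.float64(-18.54), 'shift', [0.0029, 0.0024, -0.0019], 'tilt units', [0.003, 0.014, -0.0]] [ 10.2  14.5  -0.2  -0.  -75.4  61.1] [-9.12181400e-01 -3.24574363e+01  1.98056728e+01  4.39829126e+00
  1.00132814e-01  1.38512478e-02] [ 0.04247906 -0.00058336 -0.0325923 ]
```

View pics/w1.png

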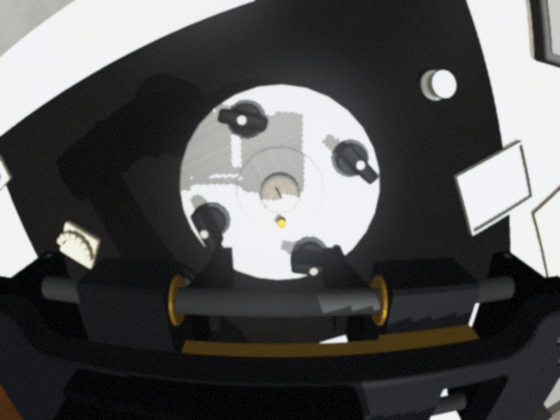

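```bash
python3 - <<'E'
import cv2
im=cv2.imread("pics/w1.png");c=im[85:285,180:385]
cv2.imwrite("pics/w1c.png",cv2.resize(c,None,fx=3,fy=3,interpolation=cv2.INTER_CUBIC))
E
```

```text
(no output)
```

View pics/w1c.png

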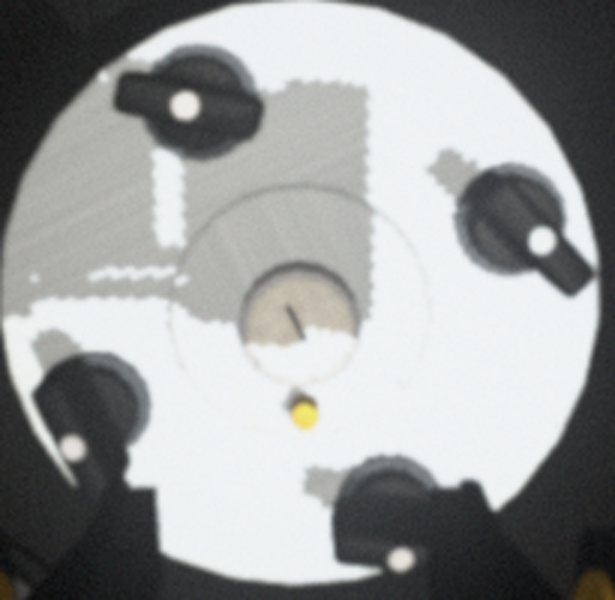

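```bash
cat >>h.py <<'E'
def wrist2w(uv,z,p,R):
    c=cams.get_calibration("wrist");K=c["camera_matrix"];T=c["T_tool_cam"]
    a=(np.array(uv)-K[:2,2])/K[0,0];t=np.hypot(*a)
    d=np.array([*(a/t*np.sin(t)),np.cos(t)]);d=R@T[:3,:3]@d;o=p+R@T[:3,3]
    return o+d*(z-o[2])/d[2]
E
python3 - <<'E'
from h import *
w=np.load("w1.npz");g=lambda a,z=.171:wrist2w((180+(a[0]+.5)/3-.5,85+(a[1]+.5)/3-.5),z,w["p"],w["R"])[:2]
d=dict(T=(185,105),R=(541,240),B=(400,559),L=(72,447))
P={k:g(v) for k,v in d.items()}
for k in P:print(k,P[k].round(4))
print("opp",np.hypot(*(P["T"]-P["B"])),np.hypot(*(P["L"]-P["R"])),(P["T"]+P["B"])/2,(P["L"]+P["R"])/2)
e=dict(T=[(117,92),(262,104)],R=[(541,240),(584,278)],)
for k in e:
    q=g(e[k][1])-g(e[k][0]);print(k,np.hypot(*q),np.degrees(np.arctan2(q[1],q[0]))%180)
C=sum(P.values())/4
v=[P[k]-C for k in "TLBR"];a=[np.degrees(np.arctan2(x[1],x[0]))-90*i for i,x in enumerate(v)];print(C,a)
m=np.mean([(x+180)%360-180 for x in a])
for i,k in enumerate("TLBR"):print(k,C+.08*np.array([np.cos(np.radians(m+90*i)),np.sin(np.radians(m+90*i))]))
# collar edge check: yaw
E
```

```text
T [ 0.6484 -0.0525]
R [ 0.5771 -0.1407]
B [ 0.4887 -0.0693]
L [0.5602 0.0187]
opp 0.1605753942806031 0.1603179317661899 [ 0.56851644 -0.06089759] [ 0.5686862  -0.06096637]
T 0.04260700211925235 65.48590587470308
R 0.01850883246571653 32.98645388157203
[ 0.56860132 -0.06093198] [np.float64(6.003003898824247), np.float64(5.997053087283405), np.float64(-354.05841836805223), np.float64(-353.8874729601753)]
T [ 0.64816109 -0.0525509 ]
L [0.56022024 0.01862779]
B [ 0.48904155 -0.06931306]
R [ 0.5769824  -0.14049176]
```

```bash
python3 - <<'E'
from h import *
w=np.load("w1.npz");c=cams.get_calibration("wrist");K=c["camera_matrix"];T=c["T_tool_cam"]
def pw(X):
    X=(w["R"].T@(X-w["p"]).T).T; X=(X-T[:3,3])@T[:3,:3]
    t=np.arctan2(np.hypot(X[:,0],X[:,1]),X[:,2]);n=np.hypot(X[:,0],X[:,1])
    return X[:,:2]/n[:,None]*t[:,None]*K[0,0]+K[:2,2]
S=8
def fit(img,proj,ctr):
    g=cv2.cvtColor(img,cv2.COLOR_BGR2GRAY);u0=proj(np.array([[*ctr,.155]]))[0].astype(int)-30
    b=cv2.resize(g[u0[1]:u0[1]+60,u0[0]:u0[0]+60],None,fx=S,fy=S,interpolation=cv2.INTER_CUBIC).astype(float)
    best=[]
    def mask(a,L,W):
        x=np.array([np.cos(a),np.sin(a)]);y=np.array([-x[1],x[0]])
        P=np.array([[*(np.array(ctr)+i*L/2*x+j*W/2*y),z] for i in(-1,1) for j in(-1,1) for z in(.140,.171)])
        q=((proj(P)-u0+.5)*S-.5).astype(np.float32);m=np.zeros(b.shape,np.uint8)
        cv2.fillConvexPoly(m,cv2.convexHull(q).astype(np.int32),1);return m>0
    for d in range(0,180,1):
        a=np.radians(d);m=mask(a,.044,.013);o=mask(a,.052,.021)&~m
        best.append(b[o].mean()-b[m].mean())
    i=np.argsort(best)[::-1][:5];return i.tolist(),round(max(best),1)
Pw=dict(T=(.6484,-.0525),R=(.5771,-.1407),B=(.4887,-.0693),L=(.5602,.0187))
Pt=dict(T=(.6513,-.0531),R=(.5798,-.141),B=(.4922,-.0697),L=(.5633,.0189))
t=cv2.imread("pics/top0.png");wi=cv2.imread("pics/w1.png")
for k in "TRBL":print(k,fit(t,lambda P:w2pix("top",P),Pt[k]),fit(wi,pw,Pw[k]))
print(delta([.6497,-.0527,.19],60))
E
```

```text
T ([60, 61, 63, 62, 59], np.float64(78.1)) ([59, 60, 58, 57, 61], np.float64(43.9))
R ([33, 32, 31, 28, 30], np.float64(81.5)) ([24, 26, 23, 25, 27], np.float64(58.8))
B ([60, 63, 61, 62, 59], np.float64(62.5)) ([55, 52, 51, 56, 54], np.float64(39.2))
L ([6, 4, 1, 5, 3], np.float64(65.3)) ([179, 177, 178, 0, 176], np.float64(60.9))
['pos', [0.568, -0.0588, 0.2581], 'yaw', np.float64(-18.54), 'shift', [0.0756, -0.0318, 0.068], 'az', np.float64(-13.09), 'j6', np.float64(61.1), 'tilt units', [0.003, 0.014, -0.0]]
```

```bash
python3 -m handwheel '[[[0,0,0,0.04,-0.016,0.03,0.05],[0,0,0,0.0356,-0.0158,0.03,0.05],[0,0,-1.4,0,0,0,0.05],[0,0,-1.4,0,0,0,0.05],[0,0,-1.4,0,0,0,0.05],[0,0,-1.4,0,0,0,0.05],[0,0,-1.4,0,0,0,0.05],[0,0,-1.4,0,0,0,0.05],[0,0,-1.4,0,0,0,0.05],[0,0,-1.4,0,0,0,0.05],[0,0,-1.4,0,0,0,0.05],[0,0,-0.5,0,0,0,0.05]]]'; python3 -m handwheel '[[[0,0,0,0,0,0,0.05]]]'
python3 - <<'E'
from h import *
s=r.sense();print(delta([.6497,-.0527,.148],60),s["effort"],s["moment"],s["wrist_force"])
E
```

```text
time_s: 3.15
tcp_pos: [0.6476, -0.0507, 0.2006]
ee_rot: [[0.493, 0.87, 0.0], [0.87, -0.493, 0.0], [0.0, 0.0, -1.0]]
wrist_force: [0.2, -0.6, -1.3]
gripper_width: 0.568
gripper_force: 0.0
time_s: 3.25
tcp_pos: [0.6477, -0.0509, 0.2006]
ee_rot: [[0.496, 0.868, 0.0], [0.868, -0.496, 0.0], [0.0, 0.0, -1.0]]
wrist_force: [-0.1, -0.3, -0.0]
gripper_width: 0.576
gripper_force: 0.0
['pos', [0.6477, -0.0509, 0.2006], 'yaw', np.float64(60.24), 'shift', [-0.0006, 0.0026, 0.0526], 'az', np.float64(0.04), 'j6', np.float64(140.5), 'tilt units', [0.001, -0.004, 0.0]] [-1.32471272e-01 -4.10028255e+01  1.91336024e+01  4.15635020e+00
  1.61799107e-02  2.11137752e-01] [-0.07342549 -0.10826236  0.09747075] [-0.13083401 -0.32594715 -0.04389393]
```

```bash
python3 -m handwheel '[[[0,0,0,-0.0006,0.0026,0.0006,0.05],[0,0,0,0,0,0.025,0.05],[0,0,0,0,0,0.027,0.04],[0,0,0,0,0,0,0.0],[0,0,0,0,0,0,0.0],[0,0,0,0,0,0,0.0],[0,0,0,0,0,0,0.0],[0,0,0,0,0,0,0.0],[0,0,0,0,0,0,0.0]]]'
cat >>h.py <<'E'
def st():
    s=r.sense();print("t",s["time_s"],"yaw",round(yaw(s),2),"pos",s["tcp_pos"].round(4),"j6",s["joints"][5].round(1),"eff6",s["effort"][5].round(3),"M",s["moment"].round(3),"F",s["wrist_force"].round(1),"w",round(s["gripper_width"]*87,1),s["gripper_force"])
E
python3 -c "from h import *;st()"
```

```text
time_s: 4.15
tcp_pos: [0.6504, -0.0545, 0.1483]
ee_rot: [[0.498, 0.867, 0.001], [0.867, -0.498, 0.0], [0.001, 0.001, -1.0]]
wrist_force: [0.2, 0.1, -0.2]
gripper_width: 0.044
gripper_force: 0.0
t 4.15 yaw 60.1 pos [ 0.6504 -0.0545  0.1483] j6 140.7 eff6 -0.001 M [-0.05  -0.011 -0.045] F [ 0.2  0.1 -0.2] w 3.8 0.0
```

```bash
python3 - <<'E'
from h import *
st()
cv2.imwrite("pics/w2.png",cams.capture("wrist")[:,:,::-1]);s=cams.capture("scene")[:,:,::-1];t=cams.capture("top")[:,:,::-1]
a=cv2.resize(s[170:270,210:330],(600,500),interpolation=cv2.INTER_CUBIC)
cv2.imwrite("pics/s2.png",a);st()
E
```

```text
t 4.15 yaw 60.1 pos [ 0.6504 -0.0545  0.1483] j6 140.7 eff6 -0.001 M [-0.05  -0.011 -0.045] F [ 0.2  0.1 -0.2] w 3.8 0.0
t 4.3 yaw 60.1 pos [ 0.6502 -0.0546  0.1478] j6 140.7 eff6 -0.0 M [-0.084 -0.098 -0.006] F [0.6 0.5 0.6] w 0.8 0.0
```

View pics/s2.png

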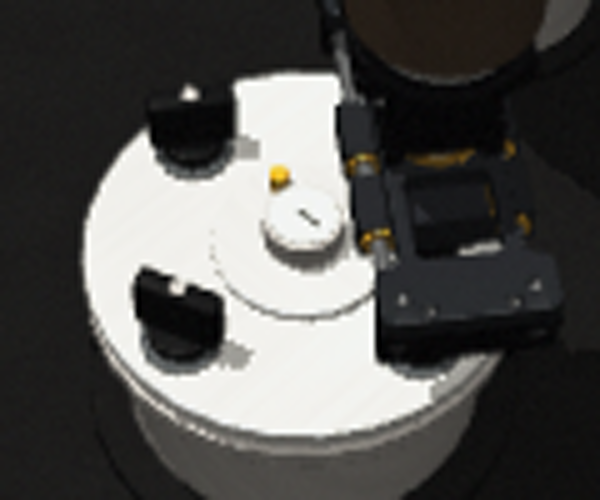

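View pics/w2.png

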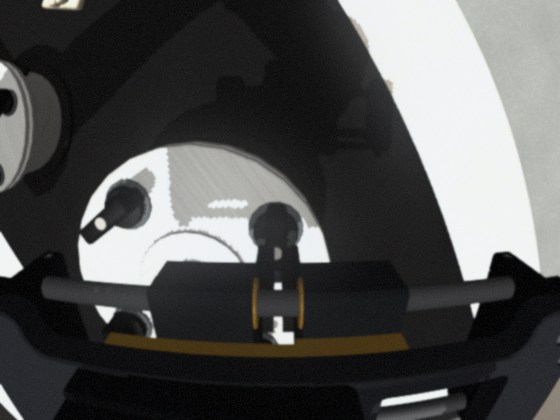

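```bash
python3 - <<'E'
from h import *
s=r.sense();p,R=s["tcp_pos"],s["ee_rot"]
for uv in[(277,253),(100,224),(150,255),(283,320)]:print(uv,wrist2w(uv,.171,p,R).round(4))
c=cams.get_calibration("wrist");K=c["camera_matrix"];T=c["T_tool_cam"]
for X in([0,0,0],[0,0,-.019],[0.05,0,0]):
    v=T[:3,:3].T@(np.array(X)-T[:3,3]);t=np.arctan2(np.hypot(*v[:2]),v[2]);print(X,v[:2]/np.hypot(*v[:2])*t*K[0,0]+K[:2,2])
E
```

```text
(277, 253) [ 0.6493 -0.0535  0.171 ]
(100, 224) [0.5595 0.0179 0.171 ]
(150, 255) [ 0.5783 -0.0163  0.171 ]
(283, 320) [ 0.6281 -0.0983  0.171 ]
[0, 0, 0] [279.01416013 238.96293747]
[0, 0, -0.019] [279.0905375  250.81312024]
[0.05, 0, 0] [279.1610992  163.70189945]
```

```bash
python3 - <<'E'
import cv2,numpy as np
im=cv2.imread("pics/w2.png")[185:345,200:355]
im=np.clip((im/255.)**.5*255,0,255).astype('uint8')
cv2.imwrite("pics/w2c.png",cv2.resize(im,None,fx=3.7,fy=3.7,interpolation=cv2.INTER_CUBIC))
E
```

```text
(no output)
```

View pics/w2c.png

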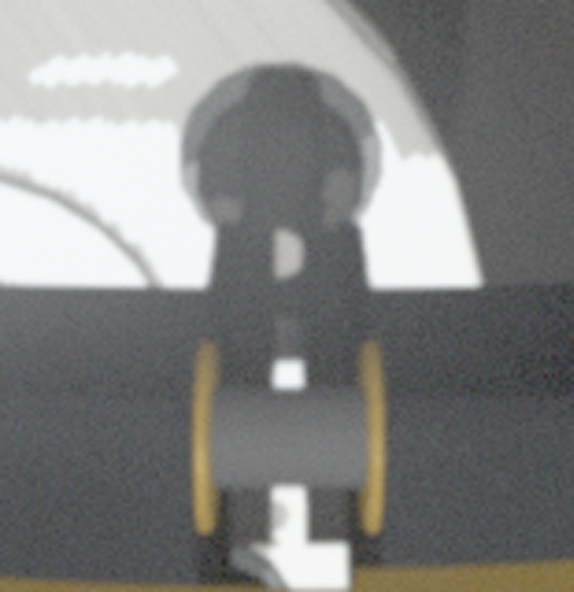

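```bash
python3 -c "from h import *;print(r.grip_point_offset)"; for i in 1 2; do python3 -m handwheel '[[[0,0,0,0,0,0.001,0.0],[0,0,0,0,0,0.001,0.0]]]'|grep -E "tcp|wrist|width"; done; python3 -c "from h import *;st()"
```

```text
0.0187
tcp_pos: [0.6501, -0.0545, 0.1455]
wrist_force: [-0.8, -0.3, 0.5]
gripper_width: 0.007
tcp_pos: [0.6501, -0.0545, 0.1434]
wrist_force: [-0.1, -0.4, 0.8]
gripper_width: 0.007
t 4.7 yaw 60.1 pos [ 0.6501 -0.0545  0.1434] j6 140.7 eff6 0.0 M [-0.059 -0.099  0.008] F [-0.1 -0.4  0.8] w 0.6 0.0
```

```bash
for i in 1 2 3 4; do python3 -m handwheel '[[[0,0,0,0,0,0.001,0.0],[0,0,0,0,0,0.001,0.0]]]'|grep -E "tcp|wrist"; done; python3 -c "from h import *;st()"
```

```text
tcp_pos: [0.6501, -0.0545, 0.1415]
wrist_force: [-0.1, -0.2, 0.5]
tcp_pos: [0.6501, -0.0545, 0.1395]
wrist_force: [0.5, 0.4, 0.2]
tcp_pos: [0.6501, -0.0545, 0.1375]
wrist_force: [0.2, 0.1, 1.1]
tcp_pos: [0.6501, -0.0545, 0.1355]
wrist_force: [0.4, 0.0, -0.2]
t 5.5 yaw 60.11 pos [ 0.6501 -0.0545  0.1355] j6 140.7 eff6 0.0 M [-0.073 -0.066 -0.011] F [ 0.4  0.  -0.2] w 0.1 0.0
```

```bash
for i in 1 2 3 4 5; do python3 -m handwheel '[[[0,0,0,0,0,0.001,0.0],[0,0,0,0,0,0.001,0.0]]]'|grep -E "tcp|wrist"; done; python3 - <<'E'
from h import *
st();s=r.sense()
a=cams.capture("wrist")[:,:,::-1];b=cams.capture("scene")[:,:,::-1]
a=np.clip((a[185:345,200:355]/255.)**.5*255,0,255).astype('uint8')
b=np.clip((b[150:270,230:350]/255.)**.5*255,0,255).astype('uint8')
o=np.hstack([cv2.resize(a,(400,412),interpolation=cv2.INTER_CUBIC),cv2.resize(b,(400,412),interpolation=cv2.INTER_CUBIC)])
cv2.imwrite("pics/d3.png",o)
E
```

```text
tcp_pos: [0.6503, -0.0546, 0.1345]
wrist_force: [-2.1, 1.2, 6.1]
tcp_pos: [0.6504, -0.0546, 0.1344]
wrist_force: [-4.8, 1.0, 12.9]
tcp_pos: [0.6505, -0.0547, 0.1343]
wrist_force: [-7.2, 2.2, 19.0]
tcp_pos: [0.6507, -0.0547, 0.1342]
wrist_force: [-9.7, 3.5, 24.3]
tcp_pos: [0.6509, -0.0548, 0.1341]
wrist_force: [-11.4, 3.7, 30.8]
t 6.5 yaw 60.25 pos [ 0.6509 -0.0548  0.1341] j6 140.7 eff6 0.017 M [1.265 3.704 0.026] F [-11.4   3.7  30.8] w 0.2 15.199347920715809
```

View pics/d3.png

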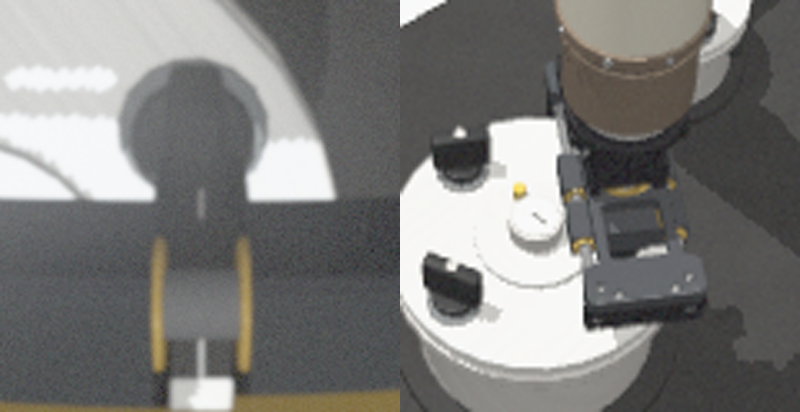

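```bash
python3 -m handwheel '[[[0,0,0,0,0,-0.012,0.0],[0,0,0,0,0,-0.003,0.05],[0,0,0,0,0,0,0.05],[0,0,0,0,0,0,0.05],[0,0,0,0,0,0,0.05],[0,0,0,0,0,0,0.05],[0,0,0,0,0,0.01,0.05]]]'; python3 -c "from h import *;st()"; python3 -m handwheel '[[[0,0,0,0,0,0.01,0.05],[0,0,0,0,0,0.009,0.05],[0,0,0,0,0,0,0.0],[0,0,0,0,0,0,0.0],[0,0,0,0,0,0,0.0],[0,0,0,0,0,0,0.0],[0,0,0,0,0,0,0.0],[0,0,0,0,0,0,0.0]]]' |grep force; python3 -c "from h import *;st()"
```

```text
time_s: 7.3
tcp_pos: [0.6512, -0.0546, 0.1312]
ee_rot: [[0.498, 0.867, 0.003], [0.867, -0.498, -0.0], [0.001, 0.002, -1.0]]
wrist_force: [0.6, 0.9, 0.5]
gripper_width: 0.463
gripper_force: 0.0
t 7.3 yaw 60.12 pos [ 0.6512 -0.0546  0.1312] j6 140.7 eff6 0.002 M [-0.096 -0.092  0.016] F [0.6 0.9 0.5] w 40.3 0.0
wrist_force: [-3.9, 0.9, 1.9]
gripper_force: 30.0
t 8.1 yaw 60.09 pos [ 0.6489 -0.054   0.1119] j6 140.7 eff6 0.031 M [ 0.376  0.898 -0.011] F [-3.9  0.9  1.9] w 12.9 29.99283341690898
```

```bash
cat >s.sh <<'E'
python3 -c "
from h import *
s=r.sense();print('t',s['time_s'].__round__(2),'yaw',round(yaw(s),2),'eff6',s['effort'][5].round(3),'Mz',s['moment'][2].round(3),'F',s['wrist_force'].round(1),'p',s['tcp_pos'].round(4),'w',round(s['gripper_width']*87,1),'j6',s['joints'][5].round(1))"
E
python3 -m handwheel '[[[0,0,0.5,0,0,0,0.0]]]' >/dev/null; sh s.sh; python3 -m handwheel '[[[0,0,0.5,0,0,0,0.0]]]'>/dev/null; sh s.sh; python3 -m handwheel '[[[0,0,0.5,0,0,0,0.0]]]'>/dev/null; sh s.sh; python3 -m handwheel '[[[0,0,0.5,0,0,0,0.0]]]'>/dev/null; sh s.sh
```

```text
t 8.2 yaw 57.05 eff6 0.436 Mz 0.118 F [-3.3  2.   2.8] p [ 0.6489 -0.0541  0.1119] w 12.9 j6 137.7
t 8.3 yaw 54.0 eff6 0.288 Mz 0.095 F [-3.4  2.4  1.9] p [ 0.6489 -0.054   0.1119] w 12.6 j6 134.6
t 8.4 yaw 51.0 eff6 0.282 Mz 0.054 F [-3.4  1.8  2.5] p [ 0.6489 -0.054   0.1119] w 12.8 j6 131.6
t 8.5 yaw 48.0 eff6 0.282 Mz 0.047 F [-3.5  3.1  2.9] p [ 0.6489 -0.054   0.1119] w 12.8 j6 128.6
```

```bash
python3 -m handwheel '[[[0,0,0.5,0,0,0,0.0]]]' >/dev/null; sh s.sh; python3 -m handwheel '[[[0,0,0.5,0,0,0,0.0]]]'>/dev/null; sh s.sh; python3 -m handwheel '[[[0,0,0.5,0,0,0,0.0]]]'>/dev/null; sh s.sh; python3 -m handwheel '[[[0,0,0.5,0,0,0,0.0]]]'>/dev/null; sh s.sh
```

```text
t 8.6 yaw 45.0 eff6 0.282 Mz 0.052 F [-4.4  2.1  3.2] p [ 0.6489 -0.054   0.1119] w 12.3 j6 125.6
t 8.7 yaw 42.01 eff6 0.282 Mz 0.093 F [-3.5  1.   2.3] p [ 0.6489 -0.054   0.1119] w 12.4 j6 122.6
t 8.8 yaw 39.0 eff6 0.281 Mz 0.06 F [-3.1  2.7  2.4] p [ 0.6489 -0.054   0.1119] w 12.7 j6 119.6
t 8.9 yaw 36.01 eff6 0.282 Mz 0.112 F [-3.7  2.7  2.4] p [ 0.6489 -0.054   0.1119] w 13.0 j6 116.6
```

```bash
python3 -m handwheel '[[[0,0,0.5,0,0,0,0.0]]]' >/dev/null; sh s.sh; python3 -m handwheel '[[[0,0,0.5,0,0,0,0.0]]]'>/dev/null; sh s.sh; python3 -m handwheel '[[[0,0,0.5,0,0,0,0.0]]]'>/dev/null; sh s.sh; python3 -m handwheel '[[[0,0,0.5,0,0,0,0.0]]]'>/dev/null; sh s.sh
```

```text
t 9.0 yaw 33.0 eff6 0.282 Mz 0.077 F [-2.8  2.5  2.4] p [ 0.6488 -0.054   0.1119] w 13.0 j6 113.6
t 9.1 yaw 30.04 eff6 0.033 Mz 0.333 F [-4.4  2.2  3. ] p [ 0.6489 -0.054   0.1119] w 12.7 j6 110.6
t 9.2 yaw 27.06 eff6 0.042 Mz 0.321 F [-2.6  2.1  2.7] p [ 0.6489 -0.054   0.1119] w 12.7 j6 107.7
t 9.3 yaw 24.06 eff6 0.032 Mz 0.308 F [-3.1  2.3  2.1] p [ 0.6488 -0.054   0.1119] w 13.0 j6 104.7
```

```bash
python3 -m handwheel '[[[0,0,0.5,0,0,0,0.0]]]' >/dev/null; sh s.sh; python3 -m handwheel '[[[0,0,0.5,0,0,0,0.0]]]'>/dev/null; sh s.sh;python3 -m handwheel '[[[0,0,0,0,0,0,0.05],[0,0,0,0,0,0,0.05],[0,0,0,0,0,0,0.05],[0,0,0,0,0,-0.025,0.05],[0,0,0,0,0,-0.025,0.05],[0,0,0,0,0,0,0.05]]]'>/dev/null; sh s.sh; python3 -c "from h import *;print(delta([.4894,-.0703,.16],58))"
```

```text
t 9.4 yaw 21.06 eff6 0.021 Mz 0.307 F [-3.   2.7  3. ] p [ 0.6488 -0.054   0.1119] w 12.7 j6 101.7
t 9.5 yaw 18.07 eff6 0.009 Mz 0.337 F [-4.   2.9  2.6] p [ 0.6488 -0.054   0.112 ] w 12.9 j6 98.7
t 10.1 yaw 18.16 eff6 -0.0 Mz -0.017 F [0.3 0.3 0.7] p [ 0.6531 -0.0548  0.166 ] w 47.8 j6 98.7
['pos', [0.6531, -0.0548, 0.166], 'yaw', np.float64(18.16), 'shift', [-0.1604, -0.0363, 0.0045], 'az', np.float64(-6.641), 'j6', np.float64(98.7), 'tilt units', [0.029, -0.08, 0.0]]
```

```bash
python3 -m handwheel '[[[0.03,-0.08,0,0,0,0,0.05],[0,0,0,-0.0401,-0.0091,0,0.05],[0,0,0,-0.0401,-0.0091,0,0.05],[0,0,0,-0.0401,-0.0091,0,0.05],[0,0,0,-0.0401,-0.0091,0,0.05],[0,0,-1.33,0,0,0,0.05],[0,0,-1.33,0,0,0,0.05],[0,0,-1.33,0,0,0,0.05],[0,0,-1.33,0,0,0,0.05],[0,0,-1.32,0,0,0,0.05],[0,0,0,0,0,0,0.05]]]'>/dev/null; sh s.sh; python3 -c "from h import *;print(delta([.489,-.0700,.1115],58))"
```

```text
t 11.2 yaw 57.93 eff6 0.518 Mz -0.032 F [-0.6  0.5 -0.2] p [ 0.4857 -0.0698  0.162 ] w 50.0 j6 137.3
['pos', [0.4857, -0.0698, 0.162], 'yaw', np.float64(57.93), 'shift', [0.0019, 0.0034, 0.0504], 'az', np.float64(-0.012), 'j6', np.float64(137.3), 'tilt units', [-0.093, 0.055, 0.0]]
```

```bash
python3 -m handwheel '[[[-0.09,0.05,0,0.0019,0.0034,0,0.05],[0,0,0,0,0,0.02,0.05],[0,0,0,0,0,0.015,0.05],[0,0,0,0,0,0.0155,0.05]]]'; python3 -m handwheel '[[[0,0,0,0,0,0,0.0],[0,0,0,0,0,0,0.0],[0,0,0,0,0,0,0.0],[0,0,0,0,0,0,0.0],[0,0,0,0,0,0,0.0],[0,0,0,0,0,0,0.0]]]'>/dev/null; sh s.sh
```

```text
time_s: 11.6
tcp_pos: [0.4904, -0.07, 0.1117]
ee_rot: [[0.533, 0.846, 0.002], [0.846, -0.533, -0.0], [0.001, 0.002, -1.0]]
wrist_force: [-0.1, 0.3, -0.5]
gripper_width: 0.57
gripper_force: 0.0
t 12.2 yaw 57.94 eff6 -0.007 Mz 0.017 F [-0.4  1.6  1.7] p [ 0.4905 -0.0699  0.113 ] w 12.5 j6 137.2
```

Gripped B cleanly. Now I turn it while watching for the bite.

```bash
python3 -m handwheel '[[[0,0,0.5,0,0,0,0.0]]]' >/dev/null; sh s.sh; python3 -m handwheel '[[[0,0,0.5,0,0,0,0.0]]]'>/dev/null; sh s.sh; python3 -m handwheel '[[[0,0,0.5,0,0,0,0.0]]]'>/dev/null; sh s.sh; python3 -m handwheel '[[[0,0,0.5,0,0,0,0.0]]]'>/dev/null; sh s.sh;  python3 -m handwheel '[[[0,0,0.5,0,0,0,0.0]]]'>/dev/null; sh s.sh
```

```text
t 12.3 yaw 54.88 eff6 0.441 Mz 0.06 F [-0.1  0.8  1.7] p [ 0.4905 -0.0699  0.113 ] w 12.7 j6 134.1
t 12.4 yaw 51.84 eff6 0.282 Mz 0.144 F [-0.   0.4  1.4] p [ 0.4905 -0.0699  0.113 ] w 13.0 j6 131.1
t 12.5 yaw 48.89 eff6 0.042 Mz 0.306 F [-0.8  0.3  1.3] p [ 0.4906 -0.0699  0.113 ] w 13.1 j6 128.1
t 12.6 yaw 45.9 eff6 0.043 Mz 0.353 F [ 0.2 -0.   0.9] p [ 0.4906 -0.07    0.113 ] w 13.3 j6 125.1
t 12.7 yaw 42.9 eff6 0.032 Mz 0.27 F [-0.5 -0.5  1.4] p [ 0.4906 -0.07    0.113 ] w 13.1 j6 122.1
```

```bash
python3 -m handwheel '[[[0,0,0.5,0,0,0,0.0]]]' >/dev/null; sh s.sh; python3 -m handwheel '[[[0,0,0.5,0,0,0,0.0]]]'>/dev/null; sh s.sh;python3 -m handwheel '[[[0,0,0,0,0,0,0.05],[0,0,0,0,0,0,0.05],[0,0,0,0,0,0,0.05],[0,0,0,0,0,-0.025,0.05],[0,0,0,0,0,-0.023,0.05],[0,0,0,0,0,0,0.05]]]'>/dev/null; sh s.sh; python3 -c "from h import *;print(delta([.5605,.0180,.16],3))"
```

```text
t 12.8 yaw 39.91 eff6 0.021 Mz 0.344 F [-0.5  0.2  1.5] p [ 0.4907 -0.0701  0.113 ] w 13.0 j6 119.1
t 12.9 yaw 36.91 eff6 0.009 Mz 0.282 F [-0.1 -0.3  0.7] p [ 0.4907 -0.0701  0.113 ] w 13.2 j6 116.1
t 13.5 yaw 37.0 eff6 0.001 Mz -0.027 F [0.1 0.  0.4] p [ 0.4927 -0.0699  0.1637] w 47.8 j6 116.2
['pos', [0.4927, -0.0699, 0.1637], 'yaw', np.float64(37.0), 'shift', [0.107, -0.0294, 0.0043], 'az', np.float64(5.667), 'j6', np.float64(116.2), 'tilt units', [0.05, -0.068, 0.0]]
```

```bash
python3 -m handwheel '[[[0.05,-0.07,0,0,0,0,0.05],[0,0,0,0.0358,-0.0095,0,0.05],[0,0,0,0.0358,-0.0095,0,0.05],[0,0,0,0.0358,-0.0095,0,0.05],[0,0,1.4,0,0,0,0.05],[0,0,1.4,0,0,0,0.05],[0,0,1.4,0,0,0,0.05],[0,0,1.47,0,0,0,0.05],[0,0,0,0,0,0,0.05],[0,0,0,0,0,0,0.05]]]'>/dev/null; sh s.sh; python3 -c "from h import *;print(delta([.5615,.0175,.1125],3))"
```

```text
t 14.5 yaw 3.33 eff6 -0.029 Mz 0.011 F [ 0.  -0.4  0.8] p [0.5584 0.0173 0.1589] w 50.1 j6 75.1
['pos', [0.5584, 0.0173, 0.1589], 'yaw', np.float64(3.33), 'shift', [0.0035, -0.0001, 0.0464], 'az', np.float64(0.055), 'j6', np.float64(75.1), 'tilt units', [0.003, 0.089, -0.0]]
```

```bash
python3 -m handwheel '[[[0,0.09,0,0.0025,0,0,0.05],[0,0,0,0,0,0.016,0.05],[0,0,0,0,0,0.015,0.05],[0,0,0,0,0,0.0145,0.05]]]'; python3 -m handwheel '[[[0,0,0,0,0,0,0.0],[0,0,0,0,0,0,0.0],[0,0,0,0,0,0,0.0],[0,0,0,0,0,0,0.0],[0,0,0,0,0,0,0.0],[0,0,0,0,0,0,0.0]]]'>/dev/null; sh s.sh;python3 -m handwheel '[[[0,0,0.5,0,0,0,0.0]]]' >/dev/null; sh s.sh; python3 -m handwheel '[[[0,0,0.5,0,0,0,0.0]]]'>/dev/null; sh s.sh; python3 -m handwheel '[[[0,0,0.5,0,0,0,0.0]]]'>/dev/null; sh s.sh; python3 -m handwheel '[[[0,0,0.5,0,0,0,0.0]]]'>/dev/null; sh s.sh
```

```text
time_s: 14.9
tcp_pos: [0.5615, 0.0175, 0.1139]
ee_rot: [[0.998, 0.057, 0.003], [0.057, -0.998, 0.0], [0.003, -0.0, -1.0]]
wrist_force: [0.1, 0.4, 0.4]
gripper_width: 0.572
gripper_force: 0.0
t 15.5 yaw 3.17 eff6 -0.003 Mz 0.005 F [ 0.1 -0.1  1.5] p [0.5618 0.0174 0.115 ] w 13.0 j6 74.8
t 15.6 yaw 0.1 eff6 0.44 Mz 0.031 F [ 1.  -1.1  1. ] p [0.5618 0.0173 0.115 ] w 12.7 j6 71.7
t 15.7 yaw -2.94 eff6 0.289 Mz 0.101 F [ 0.1 -1.3  1. ] p [0.5618 0.0173 0.115 ] w 12.8 j6 68.7
t 15.8 yaw -5.94 eff6 0.282 Mz -0.008 F [-0.2 -2.4  0.7] p [0.5618 0.0173 0.115 ] w 12.8 j6 65.7
t 15.9 yaw -8.94 eff6 0.177 Mz 0.236 F [-0.1 -0.8  1.4] p [0.5618 0.0172 0.115 ] w 13.1 j6 62.7
```

```bash
python3 -m handwheel '[[[0,0,0.5,0,0,0,0.0]]]' >/dev/null; sh s.sh; python3 -m handwheel '[[[0,0,0.5,0,0,0,0.0]]]'>/dev/null; sh s.sh; python3 -m handwheel '[[[0,0,0.5,0,0,0,0.0]]]'>/dev/null; sh s.sh; python3 -m handwheel '[[[0,0,0.5,0,0,0,0.0]]]'>/dev/null; sh s.sh
```

```text
t 16.0 yaw -11.9 eff6 0.044 Mz 0.271 F [-0.3 -1.8  1.3] p [0.5618 0.0172 0.115 ] w 12.6 j6 59.7
t 16.1 yaw -14.89 eff6 0.04 Mz 0.321 F [ 0.  -1.2  1. ] p [0.5618 0.0172 0.115 ] w 13.0 j6 56.7
t 16.2 yaw -17.88 eff6 0.029 Mz 0.368 F [-0.1 -1.7 -0. ] p [0.5618 0.0171 0.115 ] w 12.7 j6 53.7
t 16.3 yaw -20.88 eff6 0.017 Mz 0.354 F [ 0.3 -1.3  1.2] p [0.5618 0.0171 0.115 ] w 12.8 j6 50.7
```

```bash
python3 -m handwheel '[[[0,0,0,0,0,0,0.05],[0,0,0,0,0,0,0.05],[0,0,0,0,0,0,0.05],[0,0,0,0,0,-0.025,0.05],[0,0,0,0,0,-0.023,0.05],[0,0,0,0,0,0,0.05]]]'>/dev/null; sh s.sh; python3 -c "from h import *;print(delta([.578,-.1415,.16],29))"
```

```text
t 16.9 yaw -20.78 eff6 -0.004 Mz 0.045 F [-0.  -0.1 -0.1] p [0.5639 0.018  0.166 ] w 48.3 j6 50.8
['pos', [0.5639, 0.018, 0.166], 'yaw', np.float64(-20.78), 'shift', [0.0697, 0.1441, 0.006], 'az', np.float64(-8.297), 'j6', np.float64(50.8), 'tilt units', [-0.044, -0.08, 0.0]]
```

```bash
python3 -m handwheel '[[[-0.04,-0.08,0,0,0,0,0.05],[0,0,0,0.0174,0.036,0,0.05],[0,0,0,0.0174,0.036,0,0.05],[0,0,0,0.0174,0.036,0,0.05],[0,0,0,0.0174,0.036,0,0.05],[0,0,-1.38,0,0,0,0.05],[0,0,-1.38,0,0,0,0.05],[0,0,-1.38,0,0,0,0.05],[0,0,-1.38,0,0,0,0.05],[0,0,-1.38,0,0,0,0.05],[0,0,-1.38,0,0,0,0.05],[0,0,0,0,0,0,0.05]]]'>/dev/null; sh s.sh; python3 -c "from h import *;print(delta([.578,-.1415,.1125],29))"
```

```text
t 18.1 yaw 28.82 eff6 0.541 Mz -0.031 F [-0.3  0.5 -0.3] p [ 0.5745 -0.1417  0.161 ] w 49.9 j6 117.0
['pos', [0.5745, -0.1417, 0.161], 'yaw', np.float64(28.82), 'shift', [0.0036, 0.0017, 0.0485], 'az', np.float64(-0.03), 'j6', np.float64(117.0), 'tilt units', [-0.043, 0.086, 0.0]]
```

```bash
python3 -m handwheel '[[[-0.04,0.09,0,0.0028,0.0012,0,0.05],[0,0,0,0,0,0.018,0.05],[0,0,0,0,0,0.015,0.05],[0,0,0,0,0,0.0145,0.05]]]'; python3 -m handwheel '[[[0,0,0,0,0,0,0.0],[0,0,0,0,0,0,0.0],[0,0,0,0,0,0,0.0],[0,0,0,0,0,0,0.0],[0,0,0,0,0,0,0.0],[0,0,0,0,0,0,0.0]]]'>/dev/null; sh s.sh;python3 -m handwheel '[[[0,0,0.5,0,0,0,0.0]]]' >/dev/null; sh s.sh; python3 -m handwheel '[[[0,0,0.5,0,0,0,0.0]]]'>/dev/null; sh s.sh; python3 -m handwheel '[[[0,0,0.5,0,0,0,0.0]]]'>/dev/null; sh s.sh; python3 -m handwheel '[[[0,0,0.5,0,0,0,0.0]]]'>/dev/null; sh s.sh
```

```text
time_s: 18.5
tcp_pos: [0.5782, -0.1415, 0.114]
ee_rot: [[0.877, 0.48, 0.003], [0.48, -0.877, 0.0], [0.003, 0.001, -1.0]]
wrist_force: [-0.5, -0.1, 0.3]
gripper_width: 0.577
gripper_force: 0.0
t 19.1 yaw 28.82 eff6 0.008 Mz -0.022 F [-0.4  0.2  1.1] p [ 0.5786 -0.1414  0.1155] w 12.7 j6 117.0
t 19.2 yaw 25.77 eff6 0.438 Mz 0.084 F [-0.2 -0.2  1.2] p [ 0.5786 -0.1415  0.1155] w 12.5 j6 113.9
t 19.3 yaw 22.73 eff6 0.288 Mz 0.036 F [-0.2  0.3  0.8] p [ 0.5787 -0.1415  0.1155] w 12.9 j6 110.9
t 19.4 yaw 19.76 eff6 0.029 Mz 0.245 F [-0.8  0.7  1.3] p [ 0.5787 -0.1416  0.1156] w 13.0 j6 107.9
t 19.5 yaw 16.78 eff6 0.044 Mz 0.222 F [ 0.4 -0.3  0.3] p [ 0.5787 -0.1416  0.1155] w 12.5 j6 104.9
```

```bash
python3 -m handwheel '[[[0,0,0.5,0,0,0,0.0]]]' >/dev/null; sh s.sh; python3 -m handwheel '[[[0,0,0.5,0,0,0,0.0]]]'>/dev/null; sh s.sh; python3 -m handwheel '[[[0,0,0.5,0,0,0,0.0]]]'>/dev/null; sh s.sh;python3 -m handwheel '[[[0,0,0,0,0,0,0.05],[0,0,0,0,0,0,0.05],[0,0,0,0,0,0,0.05],[0,0,0,0,0,-0.025,0.05],[0,0,0,0,0,-0.023,0.05],[0,0,0,0,0,0,0.05]]]'>/dev/null; sh s.sh; python3 -c "from h import *;print(delta([.6485,-.0540,.16],18.1))"
```

```text
t 19.6 yaw 13.79 eff6 0.034 Mz 0.322 F [-0.8 -0.2  1.2] p [ 0.5787 -0.1416  0.1155] w 13.1 j6 101.9
t 19.7 yaw 10.79 eff6 0.022 Mz 0.316 F [-0.3 -0.2  1.2] p [ 0.5788 -0.1417  0.1155] w 12.7 j6 98.9
t 19.8 yaw 7.79 eff6 0.011 Mz 0.391 F [ 0.1 -0.2  0.5] p [ 0.5787 -0.1417  0.1155] w 12.7 j6 95.9
t 20.4 yaw 7.89 eff6 -0.0 Mz 0.031 F [ 0.3 -0.6 -0. ] p [ 0.5807 -0.1419  0.1667] w 47.8 j6 96.0
['pos', [0.5807, -0.1419, 0.1667], 'yaw', np.float64(7.89), 'shift', [0.0792, -0.0778, 0.0073], 'az', np.float64(-1.702), 'j6', np.float64(96.0), 'tilt units', [0.023, -0.099, 0.0]]
```

```bash
python3 -m handwheel '[[[0.02,-0.1,0,0,0,0,0.05],[0,0,0,0.0396,-0.0389,0,0.05],[0,0,0,0.0396,-0.0389,0,0.05],[0,0,-0.85,0,0,0,0.05],[0,0,-0.85,0,0,0,0.05],[0,0,0,0,0,0,0.05],[0,0,0,0,0,0,0.05]]]'>/dev/null; sh s.sh; python3 -c "from h import *;print(delta([.6485,-.0540,.1125],18.1))"
```

```text
t 21.1 yaw 17.92 eff6 0.02 Mz -0.049 F [-0.3 -0.5 -0.3] p [ 0.6389 -0.0625  0.1614] w 49.8 j6 99.2
['pos', [0.6389, -0.0625, 0.1614], 'yaw', np.float64(17.92), 'shift', [0.0122, -0.0049, 0.0488], 'az', np.float64(-0.03), 'j6', np.float64(99.2), 'tilt units', [-0.034, 0.086, 0.0]]
```

```bash
python3 -m handwheel '[[[0,0.09,0,0.0112,-0.0049,0,0.05],[0,0,0,0,0,0,0.05],[0,0,0,0,0,0.018,0.05],[0,0,0,0,0,0.015,0.05],[0,0,0,0,0,0.0145,0.05]]]'; python3 -m handwheel '[[[0,0,0,0,0,0,0.0],[0,0,0,0,0,0,0.0],[0,0,0,0,0,0,0.0],[0,0,0,0,0,0,0.0],[0,0,0,0,0,0,0.0],[0,0,0,0,0,0,0.0]]]'>/dev/null; sh s.sh;python3 -m handwheel '[[[0,0,0.5,0,0,0,0.0],[0,0,0.5,0,0,0,0.0],[0,0,0.5,0,0,0,0.0]]]' >/dev/null; sh s.sh; python3 -m handwheel '[[[0,0,0.5,0,0,0,0.0]]]'>/dev/null; sh s.sh; python3 -m handwheel '[[[0,0,0.5,0,0,0,0.0]]]'>/dev/null; sh s.sh; python3 -m handwheel '[[[0,0,0.5,0,0,0,0.0]]]'>/dev/null; sh s.sh
```

```text
time_s: 21.6
tcp_pos: [0.6486, -0.0541, 0.1145]
ee_rot: [[0.951, 0.309, 0.002], [0.309, -0.951, 0.004], [0.003, -0.003, -1.0]]
wrist_force: [-0.6, -0.1, -0.2]
gripper_width: 0.57
gripper_force: 0.0
t 22.2 yaw 18.05 eff6 -0.174 Mz 0.108 F [0.4 0.6 0.6] p [ 0.6488 -0.0539  0.1156] w 12.8 j6 98.8
t 22.5 yaw 9.0 eff6 -0.023 Mz 0.359 F [0.3 1.1 1.9] p [ 0.6488 -0.0539  0.1156] w 12.9 j6 89.7
t 22.6 yaw 6.01 eff6 -0.035 Mz 0.361 F [-0.6  1.   1.9] p [ 0.6488 -0.0538  0.1156] w 13.1 j6 86.7
t 22.7 yaw 3.01 eff6 -0.046 Mz 0.341 F [0.7 0.6 2. ] p [ 0.6488 -0.0538  0.1156] w 12.8 j6 83.7
t 22.8 yaw 0.02 eff6 -0.057 Mz 0.365 F [-0.7  0.7  1.6] p [ 0.6488 -0.0538  0.1156] w 12.8 j6 80.7
```

```bash
python3 -m handwheel '[[[0,0,0.5,0,0,0,0.0],[0,0,0.5,0,0,0,0.0],[0,0,0.5,0,0,0,0.0]]]' >/dev/null; sh s.sh; python3 -m handwheel '[[[0,0,0.5,0,0,0,0.0]]]'>/dev/null; sh s.sh;python3 -m handwheel '[[[0,0,0,0,0,0,0.05],[0,0,0,0,0,0,0.05],[0,0,0,0,0,0,0.05],[0,0,0,0,0,-0.025,0.05],[0,0,0,0,0,-0.023,0.05],[0,0,0,0,0,0,0.05]]]'>/dev/null; sh s.sh; python3 -c "from h import *;print(delta([.4895,-.070,.16],37))"
```

```text
t 23.1 yaw -8.98 eff6 -0.091 Mz 0.431 F [-1.1  0.7  1.5] p [ 0.6488 -0.0538  0.1156] w 12.8 j6 71.7
t 23.2 yaw -11.97 eff6 -0.102 Mz 0.44 F [-0.3  1.9  1.4] p [ 0.6488 -0.0537  0.1156] w 13.5 j6 68.8
t 23.8 yaw -11.92 eff6 -0.002 Mz 0.04 F [0.5 0.1 0.3] p [ 0.651  -0.0545  0.167 ] w 47.9 j6 68.8
['pos', [0.651, -0.0545, 0.167], 'yaw', np.float64(-11.92), 'shift', [-0.1549, 0.0485, 0.0055], 'az', np.float64(-8.154), 'j6', np.float64(68.8), 'tilt units', [-0.05, -0.079, 0.0]]
```

```bash
python3 -m handwheel '[[[-0.05,-0.08,0,0,0,0,0.05],[0,0,0,-0.0387,0.0121,0,0.05],[0,0,0,-0.0387,0.0121,0,0.05],[0,0,0,-0.0387,0.0121,0,0.05],[0,0,0,-0.0387,0.0121,0,0.05],[0,0,-1.36,0,0,0,0.05],[0,0,-1.36,0,0,0,0.05],[0,0,-1.36,0,0,0,0.05],[0,0,-1.36,0,0,0,0.05],[0,0,-1.36,0,0,0,0.05],[0,0,-1.36,0,0,0,0.05],[0,0,0,0,0,0,0.05]]]'>/dev/null; sh s.sh; python3 -c "from h import *;print(delta([.4895,-.070,.1125],37))"
```

```text
t 25.0 yaw 36.98 eff6 0.533 Mz -0.028 F [ 0.8 -1.  -0.7] p [ 0.4863 -0.0696  0.1631] w 50.1 j6 116.3
['pos', [0.4863, -0.0696, 0.1631], 'yaw', np.float64(36.98), 'shift', [0.0028, 0.0026, 0.0505], 'az', np.float64(-0.004), 'j6', np.float64(116.3), 'tilt units', [-0.061, 0.08, 0.0]]
```

```bash
python3 -m handwheel '[[[-0.06,0.08,0,0.0028,0.0026,0,0.05],[0,0,0,0,0,0.019,0.05],[0,0,0,0,0,0.015,0.05],[0,0,0,0,0,0.0145,0.05]]]'|grep force; python3 -m handwheel '[[[0,0,0,0,0,0,0.0],[0,0,0,0,0,0,0.0],[0,0,0,0,0,0,0.0],[0,0,0,0,0,0,0.0],[0,0,0,0,0,0,0.0],[0,0,0,0,0,0,0.0]]]'>/dev/null; sh s.sh;python3 -m handwheel '[[[0,0,0.5,0,0,0,0.0],[0,0,0.5,0,0,0,0.0],[0,0,0.5,0,0,0,0.0]]]' >/dev/null; sh s.sh; python3 -m handwheel '[[[0,0,0.5,0,0,0,0.0],[0,0,0.5,0,0,0,0.0],[0,0,0.5,0,0,0,0.0]]]'>/dev/null; sh s.sh
```

```text
wrist_force: [0.2, -0.3, -0.1]
gripper_force: 0.0
t 26.0 yaw 37.02 eff6 -0.339 Mz 0.269 F [-0.4  0.9  1.1] p [ 0.4912 -0.0697  0.1162] w 12.8 j6 116.3
t 26.3 yaw 27.96 eff6 -0.025 Mz 0.353 F [-0.1  0.2  1.8] p [ 0.4913 -0.0699  0.1162] w 12.8 j6 107.2
t 26.6 yaw 18.97 eff6 -0.06 Mz 0.446 F [-0.1 -0.9  0.2] p [ 0.4914 -0.0701  0.1162] w 13.0 j6 98.2
```

Same feel as T. Four more rows bring B to about 0.76 rad.

```bash
python3 -m handwheel '[[[0,0,0.5,0,0,0,0.0],[0,0,0.5,0,0,0,0.0],[0,0,0.5,0,0,0,0.0],[0,0,0.3,0,0,0,0.0]]]' >/dev/null; sh s.sh;python3 -m handwheel '[[[0,0,0,0,0,0,0.05],[0,0,0,0,0,0,0.05],[0,0,0,0,0,0,0.05],[0,0,0,0,0,-0.025,0.05],[0,0,0,0,0,-0.023,0.05],[0,0,0,0,0,0,0.05]]]'>/dev/null; sh s.sh; python3 -c "from h import *;print(delta([.5607,.0173,.16],-20.8))"
```

```text
t 27.0 yaw 8.22 eff6 -0.303 Mz 0.487 F [ 0.6 -1.7  1.2] p [ 0.4914 -0.0703  0.1162] w 12.9 j6 87.5
t 27.6 yaw 8.24 eff6 0.001 Mz -0.019 F [-0.3 -0.1  0.7] p [ 0.4933 -0.0698  0.167 ] w 47.5 j6 87.5
['pos', [0.4933, -0.0698, 0.167], 'yaw', np.float64(8.24), 'shift', [0.0792, -0.0765, 0.0077], 'az', np.float64(4.839), 'j6', np.float64(87.5), 'tilt units', [0.008, -0.093, 0.0]]
```

```bash
python3 -m handwheel '[[[0,-0.09,0,0,0,0,0.05],[0,0,0,0.0264,-0.0255,0,0.05],[0,0,0,0.0264,-0.0255,0,0.05],[0,0,0,0.0264,-0.0255,0,0.05],[0,0,1.21,0,0,0,0.05],[0,0,1.21,0,0,0,0.05],[0,0,1.21,0,0,0,0.05],[0,0,1.21,0,0,0,0.05],[0,0,0,0,0,0,0.05],[0,0,0,0,0,0,0.05]]]'>/dev/null; sh s.sh; python3 -c "from h import *;print(delta([.5607,.0173,.1125],-20.8))"
```

```text
t 28.6 yaw -20.7 eff6 -0.025 Mz 0.016 F [-1.1  1.4 -0.1] p [0.5578 0.017  0.1621] w 49.7 j6 51.0
['pos', [0.5578, 0.017, 0.1621], 'yaw', np.float64(-20.7), 'shift', [0.003, -0.0015, 0.0496], 'az', np.float64(0.017), 'j6', np.float64(51.0), 'tilt units', [0.043, 0.073, -0.0]]
```

```bash
python3 -m handwheel '[[[0.04,0.07,0,0.003,-0.0012,0,0.05],[0,0,0,0,0,0.018,0.05],[0,0,0,0,0,0.015,0.05],[0,0,0,0,0,0.0145,0.05]]]'|grep force; python3 -m handwheel '[[[0,0,0,0,0,0,0.0],[0,0,0,0,0,0,0.0],[0,0,0,0,0,0,0.0],[0,0,0,0,0,0,0.0],[0,0,0,0,0,0,0.0],[0,0,0,0,0,0,0.0]]]'>/dev/null; sh s.sh;python3 -m handwheel '[[[0,0,0.5,0,0,0,0.0],[0,0,0.5,0,0,0,0.0],[0,0,0.5,0,0,0,0.0]]]' >/dev/null; sh s.sh; python3 -m handwheel '[[[0,0,0.5,0,0,0,0.0],[0,0,0.5,0,0,0,0.0],[0,0,0.5,0,0,0,0.0]]]'>/dev/null; sh s.sh
```

```text
wrist_force: [-0.3, 0.0, 0.7]
gripper_force: 0.0
t 29.6 yaw -20.8 eff6 -0.332 Mz 0.29 F [-0.4  0.5  1.3] p [0.5619 0.017  0.1162] w 12.9 j6 50.9
t 29.9 yaw -29.87 eff6 -0.017 Mz 0.349 F [-0.4 -0.7  1.4] p [0.5618 0.017  0.1162] w 12.4 j6 41.8
t 30.2 yaw -38.87 eff6 -0.051 Mz 0.409 F [-0.8 -1.7  1.5] p [0.5617 0.0168 0.1162] w 12.5 j6 32.8
```

```bash
python3 -m handwheel '[[[0,0,0.5,0,0,0,0.0],[0,0,0.5,0,0,0,0.0],[0,0,0.5,0,0,0,0.0],[0,0,0.5,0,0,0,0.0]]]' >/dev/null; sh s.sh;python3 -m handwheel '[[[0,0,0.2,0,0,0,0.0],[0,0,0,0,0,0,0.05],[0,0,0,0,0,0,0.05],[0,0,0,0,0,0,0.05],[0,0,0,0,0,-0.025,0.05],[0,0,0,0,0,-0.023,0.05],[0,0,0,0,0,0,0.05]]]'>/dev/null; sh s.sh; python3 -c "from h import *;print(delta([.578,-.1415,.16],7.9))"
```

```text
t 30.6 yaw -50.85 eff6 -0.096 Mz 0.379 F [-0.7 -1.4  0.2] p [0.5616 0.0167 0.1162] w 12.7 j6 20.8
t 31.3 yaw -52.0 eff6 -0.004 Mz 0.04 F [1.5 1.1 0.5] p [0.5641 0.0177 0.1672] w 47.8 j6 19.7
['pos', [0.5641, 0.0177, 0.1672], 'yaw', np.float64(-52.0), 'shift', [0.134, 0.0871, 0.007], 'az', np.float64(-9.984), 'j6', np.float64(19.7), 'tilt units', [-0.077, -0.042, 0.0]]
```

```bash
python3 -m handwheel '[[[-0.07,-0.04,0,0,0,0,0.05],[0,0,0,0.0335,0.0218,0,0.05],[0,0,0,0.0335,0.0218,0,0.05],[0,0,0,0.0335,0.0218,0,0.05],[0,0,0,0.0335,0.0218,0,0.05],[0,0,-1.42,0,0,0,0.05],[0,0,-1.42,0,0,0,0.05],[0,0,-1.43,0,0,0,0.05],[0,0,-1.43,0,0,0,0.05],[0,0,-1.43,0,0,0,0.05],[0,0,-1.43,0,0,0,0.05],[0,0,-1.42,0,0,0,0.05]]]'>/dev/null;python3 -m handwheel '[[[0,0,0,0,0,0,0.05]]]'>/dev/null; sh s.sh; python3 -c "from h import *;print(delta([.578,-.1415,.1125],7.9))"
```

```text
t 32.6 yaw 7.81 eff6 0.557 Mz 0.004 F [-0.1  0.6 -0.4] p [ 0.5745 -0.142   0.1622] w 50.0 j6 96.0
['pos', [0.5745, -0.142, 0.1622], 'yaw', np.float64(7.81), 'shift', [0.004, 0.0, 0.0497], 'az', np.float64(-0.016), 'j6', np.float64(96.0), 'tilt units', [-0.007, 0.091, 0.0]]
```

```bash
python3 -m handwheel '[[[0,0.09,0,0.003,0,0,0.05],[0,0,0,0,0,0.018,0.05],[0,0,0,0,0,0.015,0.05],[0,0,0,0,0,0.0145,0.05]]]'|grep force; python3 -m handwheel '[[[0,0,0,0,0,0,0.0],[0,0,0,0,0,0,0.0],[0,0,0,0,0,0,0.0],[0,0,0,0,0,0,0.0],[0,0,0,0,0,0,0.0],[0,0,0,0,0,0,0.0]]]'>/dev/null; sh s.sh;python3 -m handwheel '[[[0,0,0.5,0,0,0,0.0],[0,0,0.5,0,0,0,0.0],[0,0,0.5,0,0,0,0.0]]]' >/dev/null; sh s.sh; python3 -m handwheel '[[[0,0,0.5,0,0,0,0.0],[0,0,0.5,0,0,0,0.0],[0,0,0.5,0,0,0,0.0]]]'>/dev/null; sh s.sh
```

```text
wrist_force: [0.6, 0.5, 0.5]
gripper_force: 0.0
t 33.6 yaw 7.83 eff6 -0.078 Mz 0.096 F [-0.7  0.5  0.7] p [ 0.5786 -0.1417  0.1168] w 13.4 j6 96.0
t 33.9 yaw -1.2 eff6 -0.021 Mz 0.359 F [ 0.5 -0.   0.4] p [ 0.5786 -0.1418  0.1167] w 12.4 j6 87.0
t 34.2 yaw -10.2 eff6 -0.055 Mz 0.354 F [-0.5 -1.5  0.7] p [ 0.5786 -0.1419  0.1167] w 12.7 j6 78.0
```

```bash
python3 -m handwheel '[[[0,0,0.5,0,0,0,0.0],[0,0,0.5,0,0,0,0.0],[0,0,0.5,0,0,0,0.0],[0,0,0.5,0,0,0,0.0]]]' >/dev/null; sh s.sh;python3 -m handwheel '[[[0,0,0,0,0,0,0.05],[0,0,0,0,0,0,0.05],[0,0,0,0,0,0,0.05],[0,0,0,0,0,-0.025,0.05],[0,0,0,0,0,-0.025,0.05],[0,0,0,0,0,-0.04,0.05],[0,0,0,0,0,-0.04,0.05],[0,0,0,0,0,0,0.05],[0,0,0,0,0,0,0.05]]]'>/dev/null; sh s.sh
python3 - <<'E'
from h import *
im=cams.capture("top")[:,:,::-1]
cv2.imwrite("pics/end.png",im)
o=cv2.imread("pics/top0.png")
d=cv2.absdiff(o,im).max(2)
for n,(x,y) in dict(model=(158,195),jar=(381,177),tray=(409,245)).items():print(n,np.median(d[y-25:y+25,x-25:x+25]),(d[y-25:y+25,x-25:x+25]>60).sum())
E
```

```text
t 34.6 yaw -22.19 eff6 -0.101 Mz 0.451 F [-0.6 -0.4  1.2] p [ 0.5785 -0.1421  0.1167] w 12.7 j6 66.0
t 35.5 yaw -22.16 eff6 0.001 Mz 0.002 F [-0.2 -0.4 -0.6] p [ 0.5783 -0.1416  0.2472] w 50.3 j6 66.1
model 4.0 0
jar 9.0 663
tray 1.0 0
```

```bash
python3 -c "
from station import r;print(r.finish_job())"
```

```text
the job is handed in; nothing more can be done
None
```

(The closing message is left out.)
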